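# Find the grease jar with the loose cap and set it aside for rework

## Task

One of the three green grease jars in the wooden rack has a loose cap: find it by gently twisting the caps by 20 to 40 degrees while the jars stand in the rack; the loose one follows, the tight ones do not, and must not be wrenched. Leave the loose cap turned, its yellow mark out of line, and set that jar down gently, upright on the floor of the orange rework tray. Leave the tight jars standing in their pockets and the other parts where they are.

Things in the scene. Friction and masses are not known exactly. Their poses are not given: they have to be found in the camera images.
- jar_a: One of three alike green grease jars (letters say nothing about which is loose or their order). Square body 54 x 54 x 90 mm, flat shoulder, about 0.5 kg, black cap on top up to 118 mm. Origin: centre of its underside, z up, x and y square to its sides. May be lifted by the body just under the shoulder or by the cap; the cap never comes off. It can turn 3 degrees in its pocket.
- tip_a (a point): Top rim of jar_a's cap at the outer end of its yellow mark, 22 mm off the jar's axis, 118 mm above its origin; x axis outward along the mark. The cap: a round ribbed black cylinder 44 mm across, 92 to 118 mm above the jar's origin, on the jar's axis. A light grip (20 to 40 N) turns a loose cap and slips on a tight one.
- cap_a (a joint): Angle of jar_a's cap on the jar (rad), positive anticlockwise from above. Starts within 0.05 of 0 (mark along the jar's x axis). A loose cap turns with under 0.1 N m, up to 1.5 each way, and stays where it is left; a tight one holds against 5 N m.
- jar_b: One of three alike green grease jars (letters say nothing about which is loose or their order). Square body 54 x 54 x 90 mm, flat shoulder, about 0.5 kg, black cap on top up to 118 mm. Origin: centre of its underside, z up, x and y square to its sides. May be lifted by the body just under the shoulder or by the cap; the cap never comes off. It can turn 3 degrees in its pocket.
- tip_b (a point): Top rim of jar_b's cap at the outer end of its yellow mark, 22 mm off the jar's axis, 118 mm above its origin; x axis outward along the mark. The cap: a round ribbed black cylinder 44 mm across, 92 to 118 mm above the jar's origin, on the jar's axis. A light grip (20 to 40 N) turns a loose cap and slips on a tight one.
- cap_b (a joint): Angle of jar_b's cap on the jar (rad), positive anticlockwise from above. Starts within 0.05 of 0 (mark along the jar's x axis). A loose cap turns with under 0.1 N m, up to 1.5 each way, and stays where it is left; a tight one holds against 5 N m.
- jar_c: One of three alike green grease jars (letters say nothing about which is loose or their order). Square body 54 x 54 x 90 mm, flat shoulder, about 0.5 kg, black cap on top up to 118 mm. Origin: centre of its underside, z up, x and y square to its sides. May be lifted by the body just under the shoulder or by the cap; the cap never comes off. It can turn 3 degrees in its pocket.
- tip_c (a point): Top rim of jar_c's cap at the outer end of its yellow mark, 22 mm off the jar's axis, 118 mm above its origin; x axis outward along the mark. The cap: a round ribbed black cylinder 44 mm across, 92 to 118 mm above the jar's origin, on the jar's axis. A light grip (20 to 40 N) turns a loose cap and slips on a tight one.
- cap_c (a joint): Angle of jar_c's cap on the jar (rad), positive anticlockwise from above. Starts within 0.05 of 0 (mark along the jar's x axis). A loose cap turns with under 0.1 N m, up to 1.5 each way, and stays where it is left; a tight one holds against 5 N m.
- rack: Brown wooden block, 97 x 330 x 43 mm, fixed, with three square pockets 57 mm wide and 35 mm deep in a row along its y axis, 110 mm apart (at y = -110, 0 and 110 mm); pocket floors 8 mm above the bench. A jar stands in each, its sides along the rack's. Origin: centre of its underside on the bench.
- tray: Orange rework tray, fixed, open-topped: 170 (x) x 190 (y) x 30 mm high outside, walls and floor 5 mm thick. Origin: centre of its underside on the bench.
- disc: Bystander: bronze disc with bright grooves, 104 mm across, 18 mm thick, lying flat. Origin: centre of its underside.
- collar: Bystander: steel ring, 96 mm outside, 68 mm inside, 22 mm tall. Origin: centre of its underside.
- wrench: Bystander: steel wrench, 180 mm long, lying flat. Origin: under its middle.
Not all that is in view belongs to the job. Leave any red look-alike of the jar_b alone.

How it is judged:
On the way:
1. the loose cap has been turned by more than 0.2 rad with its jar still standing in its pocket ((((value of joint cap_a above 0.2 rad or value of joint cap_a below -0.2 rad) and distance of jar_a from where it was at the start of the episode below 0.006 m) or ((value of joint cap_b above 0.2 rad or value of joint cap_b below -0.2 rad) and distance of jar_b from where it was at the start of the episode below 0.006 m) or ((value of joint cap_c above 0.2 rad or value of joint cap_c below -0.2 rad) and distance of jar_c from where it was at the start of the episode below 0.006 m))), for 0.1 s.
At the end, for the whole second after the job is handed in: The jar with the loose cap stands upright (within 4.5 degrees), at rest, flat on the floor inside the tray, its cap turned more than 0.2 rad (12 degrees) from line; the two tight jars stand upright in their pockets within 12 mm of where they were ((((value of joint cap_a above 0.2 rad or value of joint cap_a below -0.2 rad) and x of jar_a in the frame of tray between -0.056 and 0.056 m and y of jar_a in the frame of tray between -0.066 and 0.066 m and z of jar_a in the frame of tray below 0.01 m and angle between each of jar_a, jar_b, jar_c's own z axis and vertical below 0.08 rad and linear speed of jar_a below 0.02 m/s and distance of each of jar_b, jar_c from where it was at the start of the episode below 0.012 m) or ((value of joint cap_b above 0.2 rad or value of joint cap_b below -0.2 rad) and x of jar_b in the frame of tray between -0.056 and 0.056 m and y of jar_b in the frame of tray between -0.066 and 0.066 m and z of jar_b in the frame of tray below 0.01 m and angle between each of jar_b, jar_a, jar_c's own z axis and vertical below 0.08 rad and linear speed of jar_b below 0.02 m/s and distance of each of jar_a, jar_c from where it was at the start of the episode below 0.012 m) or ((value of joint cap_c above 0.2 rad or value of joint cap_c below -0.2 rad) and x of jar_c in the frame of tray between -0.056 and 0.056 m and y of jar_c in the frame of tray between -0.066 and 0.066 m and z of jar_c in the frame of tray below 0.01 m and angle between each of jar_c, jar_a, jar_b's own z axis and vertical below 0.08 rad and linear speed of jar_c below 0.02 m/s and distance of each of jar_a, jar_b from where it was at the start of the episode below 0.012 m))); the robot touches nothing.
It fails at once if a jar is wrenched against the rack (over 100 N) (contact force between any of jar_a, jar_b, jar_c and rack above 100 N).
It fails at once if a jar is banged or dropped into the tray (over 200 N) (contact force between any of jar_a, jar_b, jar_c and tray above 200 N).
It fails at once if the bronze disc, steel ring or wrench is pushed more than 20 mm (distance of any of disc, collar, wrench from where it was at the start of the episode above 0.02 m).
It also fails if it takes over 64 s, if anything falls off the work surface, if the arm or the gripper's body presses on something with over 40 N, if the wrist force passes 120 N, or if a joint passes its speed limit or range.

## Robot

A 7-joint arm with a two-finger parallel gripper is mounted at the origin on the work surface. World frame = base frame: x ahead of the robot, y to its left, z up, the work surface at z = 0. Lengths are in m, angles in rad, forces in N, time in s.
With the tool pointing down it reaches from about 0.4 to 0.925 m from the base axis. Payload 5.6 kg.
Tool frame: the origin (TCP) lies between the finger pads; the fingertips stand 14 mm ahead of it and the grasp point (between the pads) lies 5 mm behind it; z points along the fingers, x is the direction in which the jaws open and shut, and the axes are right-handed (so a half turn about z gives the same grasp; the last joint's range is limited). The gripper opens to 85 mm and grips with 20 to 120 N. Pads are 22 mm wide; open, the fingers measure 114 mm over their backs; the gripper's body (76 mm by 85 mm) begins 54 mm behind the grasp point. The pads swing forward as they close: fully open they stand 13 mm farther back than shut.
Start: joints at [1.252, 0.468, -0.012, 1.603, 0.006, 1.071, -0.056], TCP at [0.177, -0.625, 0.245] pointing down, gripper open.
Joint ranges: [-2.53, 2.53], [-0.31, 2.02], [-1.57, 1.55], [0.28, 2.44], [-1.29, 4.43], [0.15, 1.84], [-2.92, 2.92]. Speed limits (rad/s): [2.57, 2.57, 3.14, 3.14, 3.14, 3.14, 3.14].

## Interface

Orientations are given as a rotation vector (axis times angle).
In Python, from bench import * gives the robot as it stands. The module is installed in compiled form; this text tells all that it offers.
- The arm moves only by the tool play_rows, never from a script. Its arguments are lists of equal length, an entry for each row: "hand": the gripper command: -1 is fully open, 1 is shut, values between are in proportion; "delta_pos": the shift along the tool's x, y, z in m, a list of three; "rotation": the turn, a rotation vector about the tool's x, y, z in degrees, a list of three. In form: {"hand": [hand, ...], "delta_pos": [[x, y, z], ...], "rotation": [[ax, ay, az], ...]}. A call has 1 to 5 rows; each row shifts and turns the commanded pose from where the row before left it, along the tool's axes as they then stand; what a row does not reach is not made up. A row lasts 1/12 s, in which the tool goes at most 41.7 mm and 7.16 degrees, less where a joint would pass 70% of its speed; a pose out of reach is approached as far as the arm can. A call is refused whole if a number of a shift passes 0.0417 or a number of a turn 7.16, either way. A call with a gripper value outside its range is refused whole. The fingers move at their own pace and stop on an object; "newtons" is the grip in N (left out, the last holds). Time passes only in rows, so rows that do not move let the fingers close. It gives the time, the measured TCP pose, the force and the opening at its end, in the units of the state.
- read_state(): the state, without advancing time (a new reading comes with each control period).
- get_image(name): name is "scene" or "top" or "wrist"; returns a dict with "frame" (480x640x3 uint8, red, green, blue), "camera_matrix" (3x3 intrinsics, pixels), "dist_coeffs" ([k1, k2, p1, p2, k3] as OpenCV has them; the pictures are not rectified), "extrinsics" (4x4, takes a point from camera to world coordinates). Camera axes: x right, y up, looking along -z (the intrinsics and any distortion apply to the point x, -y, -z); pixel columns grow to the right and rows downward; lengths in m; the calibration is good to about 2 mm. A picture is of the moment at which its call begins. There is no depth.
- finish_job(): hands the job in, once; it reports no verdict.
The state is a dict: "t": time; "joint_pos": joint angles; "joint_velocities": joint speeds; "effort": joint torques, N m; "tool_pos": TCP position; "ee_rot": TCP orientation; "contact_force": force on the tool from outside, world axes, zero at the start; "wrist_torque": the same for the moment, N m; "grip_width": opening from 0.0 (shut) to 1.0 (fully open).
Only numpy, scipy, OpenCV 4.12 (cv2) and the standard library are available. Lean on these libraries where they do the work, as an engineer would, in place of code of your own. Each camera call takes 0.05 s, during which the arm holds its last target. There are 200 camera calls.

## Working session

There is one attempt and no reset: what is moved stays moved. The work goes in short steps, Python scripts to look and compute and a tool call to move; the robot and the scene stay as the last step left them, time stands still between calls to the robot, and variables do not carry over. Pictures are saved under pics/ and viewed, about 8 in all and at most 12, crops included, and the job is handed in when it is done.

Besides the shell and the picture viewer there is one more tool, called after "Emit:" as name(argument=value, ...) on one line, values as JSON. play_rows: Moves the arm, as the interface text tells. Its arguments: {"type":"object","properties":{"hand":{"type":"array","items":{"type":"number"}},"delta_pos":{"type":"array","items":{"type":"array","items":{"type":"number"}}},"rotation":{"type":"array","items":{"type":"array","items":{"type":"number"}}},"newtons":{"type":"number"}},"required":["hand","delta_pos","rotation"]}

```bash
mkdir -p pics
cat > h.py <<'E'
from bench import *
import numpy as np, cv2
from scipy.spatial.transform import Rotation as R
def save(d,n,crop=None):
    f=d["frame"]
    if crop: x0,y0,x1,y1,s=crop; f=cv2.resize(f[y0:y1,x0:x1],None,fx=s,fy=s,interpolation=cv2.INTER_CUBIC)
    cv2.imwrite(f"pics/{n}.png",f[...,::-1])
def cast(d,uv,z):
    uv=np.array(uv,float).reshape(-1,1,2)
    p=cv2.undistortPoints(uv,np.array(d["camera_matrix"]),np.array(d["dist_coeffs"])).reshape(-1,2)
    T=np.array(d["extrinsics"]); r=np.c_[p[:,0],-p[:,1],-np.ones(len(p))]@T[:3,:3].T; o=T[:3,3]
    return o+r*((z-o[2])/r[:,2])[:,None]
def proj(d,P):
    T=np.array(d["extrinsics"]); c=(np.atleast_2d(P)-T[:3,3])@T[:3,:3]; c=c*[1,-1,-1]
    return cv2.projectPoints(c,np.zeros(3),np.zeros(3),np.array(d["camera_matrix"]),np.array(d["dist_coeffs"]))[0].reshape(-1,2)
E
python3 - <<'E'
from h import *
a=get_image("top");b=get_image("scene")
import pickle;pickle.dump((a,b),open("im0.pkl","wb"))
save(a,"top0");save(b,"scene0")
s=read_state();print({k:np.round(v,3) for k,v in s.items()});print(np.round(a["extrinsics"],3),np.round(b["extrinsics"],3))
E
```

```text
{'t': np.float64(0.1), 'joint_pos': array([ 1.252,  0.468, -0.012,  1.604,  0.006,  1.071, -0.056]), 'joint_velocities': array([-0.001, -0.002,  0.002, -0.002,  0.001,  0.   ,  0.001]), 'effort': array([ 1.0000e-03, -5.3351e+01,  2.2000e-02, -2.5196e+01,  1.1000e-02,
        4.0000e-03, -0.0000e+00]), 'tool_pos': array([ 0.177, -0.625,  0.244]), 'ee_rot': array([-2.505e+00,  1.895e+00,  2.000e-03]), 'contact_force': array([-0.42 ,  0.444,  0.429]), 'wrist_torque': array([ 0.022,  0.036, -0.012]), 'grip_width': np.float64(0.998)}
[[ 0.018  0.985 -0.171  0.438]
 [-1.     0.017 -0.005 -0.04 ]
 [-0.002  0.171  0.985  0.924]
 [ 0.     0.     0.     1.   ]] [[ 0.15  -0.799  0.582  1.201]
 [ 0.989  0.129 -0.078 -0.152]
 [-0.013  0.587  0.81   0.996]
 [ 0.     0.     0.     1.   ]]
```

View pics/top0.png

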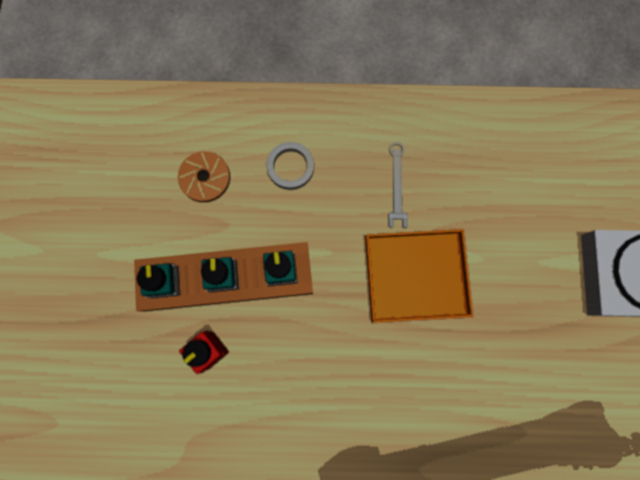

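View pics/scene0.png

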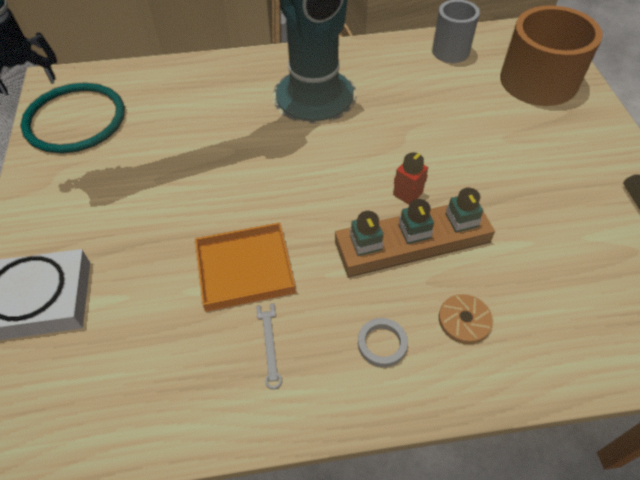

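Top view: the three jars stand in the rack at about (150,278), (214,272) and (279,266). The tray is at about (418,276), and the red look-alike at (203,350).

Run:
```python
from h import *
import pickle
a,b=pickle.load(open("im0.pkl","rb"))
def mask(f,lo,hi): return cv2.inRange(cv2.cvtColor(f,cv2.COLOR_RGB2HSV),np.array(lo),np.array(hi))
for n,d in(("top",a),("scene",b)):
    f=d["frame"]
    # tray
    for nm,lo,hi,z,mn in(("rack",(5,90,70),(15,200,190),.043,1500),("tray",(8,210,90),(22,255,255),.03,1500),("yel",(24,170,120),(34,255,255),.126,15),("blk",(0,0,0),(180,120,38),.126,100)):
        m=mask(f,lo,hi)
        if nm in("rack",): m=cv2.morphologyEx(m,cv2.MORPH_CLOSE,np.ones((25,25)))
        c,_=cv2.findContours(m,cv2.RETR_EXTERNAL,cv2.CHAIN_APPROX_NONE)
        for k in c:
            if cv2.contourArea(k)<mn: continue
            r=cv2.minAreaRect(k);x=cv2.boundingRect(k)
            print(n,nm,int(cv2.contourArea(k)),np.round(r[0]),np.round(r[1]),round(r[2]),"ctr",np.round(cast(d,r[0],z)[0],3), "box" if mn<1000 else np.round(cast(d,cv2.boxPoints(r),z)[:,:2],3).tolist())
```

```text
top rack 9219 [223. 294.] [ 86. 177.] 84 ctr [0.495 0.138 0.043] [[0.555, 0.316], [0.596, -0.016], [0.437, -0.036], [0.397, 0.286]]
top rack 1942 [203. 176.] [49. 50.] 45 ctr [0.723 0.189 0.043] [[0.721, 0.258], [0.795, 0.193], [0.724, 0.12], [0.652, 0.185]]
top tray 8389 [419. 275.] [ 87. 101.] 87 ctr [ 0.537 -0.229  0.03 ] [[0.613, -0.128], [0.628, -0.323], [0.462, -0.327], [0.448, -0.138]]
top yel 25 [189. 358.] [ 3. 11.] 49 ctr [0.383 0.173 0.126] box
top yel 20 [148. 270.] [11.  2.] 90 ctr [0.526 0.252 0.126] box
top yel 28 [212. 264.] [10.  3.] 90 ctr [0.539 0.142 0.126] box
top yel 24 [276. 258.] [11.  3.] 90 ctr [0.553 0.034 0.126] box
top blk 360 [196. 353.] [25. 24.] 7 ctr [0.391 0.162 0.126] box
top blk 386 [151. 277.] [24. 26.] 90 ctr [0.515 0.246 0.126] box
top blk 360 [214. 271.] [24. 24.] 90 ctr [0.528 0.139 0.126] box
top blk 343 [277. 264.] [25. 23.] 45 ctr [0.541 0.032 0.126] box
top blk 260 [626. 272.] [71. 25.] 90 ctr [ 0.539 -0.562  0.126] box
scene rack 1821 [465. 318.] [53. 45.] 39 ctr [0.751 0.188 0.043] [[0.743, 0.121], [0.675, 0.199], [0.758, 0.254], [0.82, 0.178]]
scene rack 6388 [243. 267.] [73. 94.] 79 ctr [ 0.565 -0.227  0.043] [[0.479, -0.335], [0.461, -0.135], [0.645, -0.127], [0.657, -0.31]]
scene rack 5549 [409. 212.] [ 98. 155.] 76 ctr [0.478 0.145 0.043] [[0.363, -0.032], [0.304, 0.346], [0.583, 0.307], [0.624, -0.024]]
scene rack 7815 [553.  51.] [ 90. 112.] 12 ctr [-0.016  0.676  0.043] [[0.139, 0.463], [-0.34, 0.703], [-0.192, 0.919], [0.246, 0.653]]
scene yel 19 [370. 222.] [8. 3.] 72 ctr [0.554 0.036 0.126] box
scene yel 20 [421. 210.] [8. 4.] 63 ctr [0.541 0.145 0.126] box
scene blk 1481 [28. 43.] [60. 63.] 8 ctr [-0.165 -0.727  0.126] box
scene blk 452 [323.   9.] [18. 32.] 90 ctr [-0.198  0.059  0.126] box
```

Emit:
play_rows(hand=[-1,-1,-1,-1,-1], delta_pos=[[-0.0265,-0.0265,0],[-0.0265,-0.0265,0],[-0.0265,-0.0265,0],[-0.0265,-0.0265,0],[-0.0265,-0.0265,0]], rotation=[[0,0,0],[0,0,0],[0,0,0],[0,0,0],[0,0,0]], newtons=25)

```text
t: 0.52
tool_pos: [0.2688, -0.46, 0.2449]
ee_rot: [-2.505, 1.895, 0.001]
contact_force: [1.6, 0.3, 0.6]
grip_width: 1.0
```

Emit:
play_rows(hand=[-1,-1,-1,-1,-1], delta_pos=[[-0.0265,-0.0265,0],[-0.0265,-0.0265,0],[-0.0265,-0.0265,0],[-0.0265,-0.0265,0],[-0.0265,-0.0265,0]], rotation=[[0,0,0],[0,0,0],[0,0,0],[0,0,0],[0,0,0]])

```text
t: 0.93
tool_pos: [0.3601, -0.2965, 0.2451]
ee_rot: [2.505, -1.895, -0.0]
contact_force: [0.6, 0.3, -0.3]
grip_width: 0.995
```

Emit:
play_rows(hand=[-1,-1,-1,-1,-1], delta_pos=[[-0.0265,-0.0265,0],[-0.0265,-0.0265,0],[-0.0265,-0.0265,0],[-0.0265,-0.0265,0],[-0.0265,-0.0265,0]], rotation=[[0,0,0],[0,0,0],[0,0,0],[0,0,0],[0,0,0]])

```text
t: 1.35
tool_pos: [0.4516, -0.1331, 0.2453]
ee_rot: [2.505, -1.895, 0.0]
contact_force: [0.5, -0.5, -0.1]
grip_width: 0.996
```

Emit:
play_rows(hand=[-1,-1,-1,-1,-1], delta_pos=[[-0.0265,-0.0265,0],[-0.0265,-0.0265,0],[-0.0265,-0.0265,0],[-0.0265,-0.0265,0],[-0.0265,-0.0265,0]], rotation=[[0,0,0],[0,0,0],[0,0,0],[0,0,0],[0,0,0]])

```text
t: 1.77
tool_pos: [0.543, 0.0304, 0.245]
ee_rot: [2.505, -1.895, -0.0]
contact_force: [0.6, -0.1, -0.6]
grip_width: 1.002
```

Emit:
play_rows(hand=[-1,-1,-1], delta_pos=[[0,0,0],[0,0,0],[0,0,0]], rotation=[[0,0,4.3],[0,0,4.3],[0,0,0]])

```text
t: 2.02
tool_pos: [0.5425, 0.0296, 0.2446]
ee_rot: [2.356, -2.077, -0.001]
contact_force: [0.4, 0.3, -0.1]
grip_width: 1.0
```

```bash
cat >> h.py <<'E'
def go(x,y,z):
    s=read_state();Rm=R.from_rotvec(s["ee_rot"]).as_matrix();p=np.array(s["tool_pos"])
    print("t",round(float(s["t"]),2),"p",np.round(p,4),"xang",round(float(np.degrees(np.arctan2(Rm[1,0],Rm[0,0]))),1),"zax",np.round(Rm[:,2],3),"j",np.round(s["joint_pos"],2),"F",np.round(s["contact_force"],1),"M",np.round(s["wrist_torque"],2),"g",round(float(s["grip_width"]),3))
    print("delta tool",np.round(Rm.T@(np.array([x,y,z])-p),4))
E
python3 - <<'E'
from h import *
go(.542,.032,.112)
w=get_image("wrist");save(w,"wrist1");print(np.round(w["extrinsics"],3))
E
```

```text
t 2.02 p [0.5425 0.0296 0.2446] xang -82.8 zax [-0.001 -0.    -1.   ] j [ 0.22  0.33 -0.41  1.84  0.15  1.   -1.7 ] F [ 0.4  0.3 -0.1] M [-0.    0.01  0.02] g 1.0
delta tool [-0.0024  0.      0.1326]
[[ 0.126  0.945  0.301  0.618]
 [-0.992  0.12   0.038  0.04 ]
 [-0.    -0.304  0.953  0.373]
 [ 0.     0.     0.     1.   ]]
```

View pics/wrist1.png

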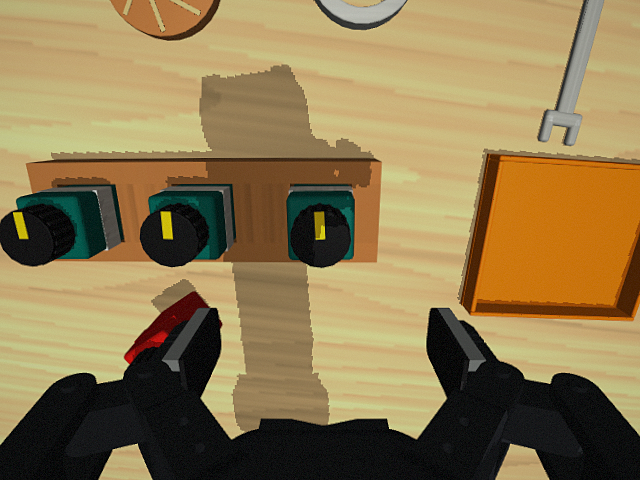

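The wrist view shows the cap tops at about (320,236), (170,238) and (29,237), with the yellow marks pointing up along rack x. I'll measure the cap centres by circle.

```bash
cat > caps.py <<'E'
from h import *
def caps(w,guess=((.542,.032),(.528,.14),(.515,.249))):
    f=w["frame"];h=cv2.cvtColor(f,cv2.COLOR_RGB2HSV)
    g=cv2.GaussianBlur(cv2.cvtColor(f,cv2.COLOR_RGB2GRAY),(5,5),0)
    ym=cv2.inRange(h,(22,140,70),(36,255,255))
    for q in guess:
        c0=proj(w,[*q,.126])[0];r=np.linalg.norm(proj(w,[q[0],q[1]-.022,.126])[0]-c0)
        x0,y0=(c0-50).astype(int).clip(0);sub=g[y0:y0+100,x0:x0+100]
        H=cv2.HoughCircles(sub,cv2.HOUGH_GRADIENT,1,20,param1=60,param2=8,minRadius=int(r-3),maxRadius=int(r+3))
        m=np.zeros_like(ym);cv2.circle(m,tuple(int(v) for v in c0),int(r*1.1),255,-1);m&=ym
        ys,xs=np.nonzero(m)
        P=cast(w,np.c_[xs,ys],.126)[:,:2] if len(xs)>9 else None
        o="no mark"
        if P is not None:
            mc=P.mean(0);ev=np.linalg.svd(P-mc)[2][0];ev*=np.sign(ev[0]);L=np.ptp((P-mc)@ev);o=f"mark mid {np.round(mc,4)} ang {np.degrees(np.arctan2(ev[1],ev[0])):.1f} len {L:.4f}"
        if H is not None: 
            cc=H[0,0,:2]+[x0,y0];o+=f" | circ px {cc} world {np.round(cast(w,cc,.126)[0,:2],4)} r {H[0,0,2]}"
        print("guess px",np.round(c0),"r",round(float(r),1),o)
E
python3 - <<'E'
from caps import *
w=get_image("wrist");caps(w)
h=cv2.cvtColor(w["frame"],cv2.COLOR_RGB2HSV);m=cv2.inRange(h,(8,200,60),(20,255,255));m[:,:450]=0
k=max(cv2.findContours(m,0,1)[0],key=cv2.contourArea);p=cv2.approxPolyDP(k,8,True)[:,0];print(p.tolist(),np.round(cast(w,p,.03)[:,:2],3).tolist())
E
```

```text
guess px [320. 240.] r 30.4 mark mid [0.553  0.0344] ang 9.4 len 0.0208 | circ px [318.5 233.5] world [0.5466 0.0335] r 30.200000762939453
guess px [170. 240.] r 30.3 mark mid [0.5395 0.1434] ang 4.8 len 0.0209 | circ px [170.5 234.5] world [0.5322 0.1397] r 31.299999237060547
guess px [ 26. 239.] r 28.8 mark mid [0.5258 0.2528] ang 7.1 len 0.0198 | circ px [ 43.5 233.5] world [0.5209 0.2348] r 29.299999237060547
[[487, 154], [460, 304], [471, 315], [631, 320], [639, 165]] [[0.616, -0.116], [0.46, -0.129], [0.449, -0.144], [0.464, -0.328], [0.628, -0.269]]
```

Emit:
play_rows(hand=[-1,-1,-1,-1,-1], delta_pos=[[-0.0036,0.0011,0.032],[0,0,0.032],[0,0,0.03],[0,0,0.02],[0,0,0.018]], rotation=[[0,0,0],[0,0,0],[0,0,0],[0,0,0],[0,0,0]], newtons=25)

```text
t: 2.53
tool_pos: [0.5401, 0.0314, 0.1115]
ee_rot: [2.356, -2.076, -0.002]
contact_force: [-0.0, 0.2, 0.2]
grip_width: 1.0
```

Emit:
play_rows(hand=[-0.3,0,1,1,1], delta_pos=[[0,0,0],[0,0,0],[0,0,0],[0,0,0],[0,0,0]], rotation=[[0,0,0],[0,0,0],[0,0,0],[0,0,0],[0,0,0]])

```text
t: 2.95
tool_pos: [0.5421, 0.0321, 0.1148]
ee_rot: [-2.355, 2.077, -0.003]
contact_force: [-0.4, -0.9, 3.1]
grip_width: 0.505
```

Run:
```python
from h import *
go(.541,.033,.112)
w=get_image("wrist");save(w,"wrist2")
```

```text
t 2.95 p [0.5421 0.0321 0.1148] xang -82.8 zax [ 0.003 -0.    -1.   ] j [ 0.17  0.5  -0.36  1.95  0.25  0.74 -1.79] F [-0.4 -0.9  3.1] M [-0.1   0.12  0.02] g 0.505
delta tool [-0.001   0.001   0.0028]
```

View pics/wrist2.png

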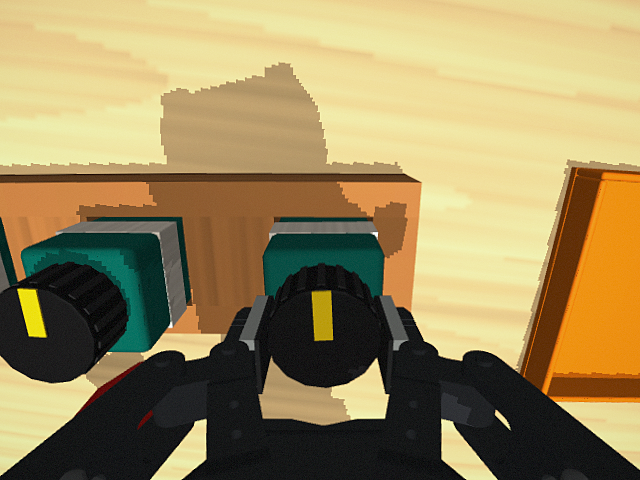

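The cap is held between the pads, and its mark stays visible at (321,315). Twisting next.

Emit:
play_rows(hand=[1,1,1,1,1], delta_pos=[[0,0,0],[0,0,0],[0,0,0],[0,0,0],[0,0,0]], rotation=[[0,0,4],[0,0,4],[0,0,4],[0,0,4],[0,0,4]])

```text
t: 3.42
tool_pos: [0.5419, 0.0329, 0.1145]
ee_rot: [-1.958, 2.454, -0.002]
contact_force: [-1.3, 2.0, 2.2]
grip_width: 0.503
```

```bash
cat > chk.py <<'E'
from caps import *
import sys
go(.541,.033,.112);w=get_image("wrist")
caps(w,[tuple(map(float,sys.argv[1:3]))])
E
python3 chk.py .541 .033
```

```text
t 3.42 p [0.5419 0.0329 0.1145] xang -102.8 zax [ 0.003  0.    -1.   ] j [ 0.1   0.49 -0.27  1.95  0.19  0.73 -2.08] F [-1.3  2.   2.2] M [ 0.26 -0.15  0.11] g 0.503
delta tool [0.0001 0.001  0.0025]
guess px [324. 344.] r 58.5 mark mid [0.5533 0.034 ] ang 5.4 len 0.0207 | circ px [323.5 327.5] world [0.5479 0.0316] r 59.29999923706055
```

Emit:
play_rows(hand=[1,1,1,1,1], delta_pos=[[0,0,0],[0,0,0],[0,0,0],[0,0,0],[0,0,0]], rotation=[[0,0,4],[0,0,4],[0,0,4],[0,0,3],[0,0,0]])

```text
t: 3.88
tool_pos: [0.5415, 0.0335, 0.1142]
ee_rot: [-1.625, 2.687, -0.0]
contact_force: [-0.8, 3.2, 4.6]
grip_width: 0.504
```

```bash
python3 chk.py .541 .033
```

```text
t 3.88 p [0.5415 0.0335 0.1142] xang -117.7 zax [ 0.002  0.001 -1.   ] j [ 0.05  0.48 -0.21  1.96  0.15  0.72 -2.31] F [-0.8  3.2  4.6] M [0.52 0.15 0.27] g 0.504
delta tool [0.0007 0.0003 0.0022]
guess px [325. 343.] r 58.3 mark mid [0.5532 0.0341] ang 5.4 len 0.0206 | circ px [324.5 328.5] world [0.5465 0.0302] r 58.20000076293945
```

The mark stayed put while the tool turned 35°, so this jar is tight. I'll release it and go to the middle jar.

Emit:
play_rows(hand=[-1,-1,-1,-1,-1], delta_pos=[[0,0,0],[0,0,0],[0,0,0],[0,0,-0.02],[0,0,-0.04]], rotation=[[0,0,0],[0,0,0],[0,0,0],[0,0,0],[0,0,0]])

```text
t: 4.35
tool_pos: [0.5377, 0.0312, 0.1694]
ee_rot: [1.617, -2.682, -0.007]
contact_force: [0.8, -0.6, 0.6]
grip_width: 1.001
```

Emit:
play_rows(hand=[-1,-1,-1,-1,-1], delta_pos=[[0,0,0],[0,0,0],[0,0,0],[0,0,0],[0,0,0]], rotation=[[0,0,-7],[0,0,-7],[0,0,-7],[0,0,-7],[0,0,-7]])

```text
t: 4.77
tool_pos: [0.541, 0.0316, 0.1731]
ee_rot: [2.362, -2.071, 0.0]
contact_force: [-0.5, 0.4, -0.2]
grip_width: 1.006
```

Emit:
play_rows(hand=[-1,-1,-1,-1,-1], delta_pos=[[-0.03,0,0],[-0.03,0,0],[-0.03,0,0],[-0.02,0,0],[0,0,0]], rotation=[[0,0,0],[0,0,0],[0,0,0],[0,0,0],[0,0,0]])

```text
t: 5.18
tool_pos: [0.5262, 0.1464, 0.1733]
ee_rot: [-2.362, 2.068, 0.003]
contact_force: [0.0, 0.7, 0.8]
grip_width: 1.001
```

```bash
python3 -c "
from caps import *
go(.5276,.142,.112);w=get_image('wrist');caps(w,[(.5411,.033),(.5276,.142)])"
```

```text
t 5.18 p [0.5262 0.1464 0.1733] xang -82.4 zax [-0.     0.003 -1.   ] j [-0.02  0.42 -0.39  1.9   0.2   0.86 -1.95] F [0.  0.7 0.8] M [-0.   -0.02 -0.02] g 1.001
delta tool [ 0.0047 -0.0008  0.0613]
guess px [536. 280.] r 38.0 mark mid [0.5534 0.0334] ang 6.1 len 0.0207 | circ px [538.5 270.5] world [0.5465 0.0335] r 37.20000076293945
guess px [333. 278.] r 41.1 mark mid [0.5398 0.1427] ang 5.1 len 0.0206 | circ px [332.5 268.5] world [0.5331 0.143 ] r 43.400001525878906
```

Emit:
play_rows(hand=[-1,-1,-1,-1], delta_pos=[[0,0,0],[0,0,0.02],[0,0,0.02],[0,0,0.021]], rotation=[[0,0,0],[0,0,0],[0,0,0],[0,0,0]])

```text
t: 5.57
tool_pos: [0.5282, 0.1392, 0.1118]
ee_rot: [-2.353, 2.081, -0.002]
contact_force: [0.5, -0.8, -0.5]
grip_width: 0.999
```

```bash
python3 -c "
from caps import *
go(.5276,.142,.112)"
```

```text
t 5.57 p [0.5282 0.1392 0.1118] xang -83.0 zax [ 0.001 -0.001 -1.   ] j [-0.04  0.51 -0.36  1.94  0.26  0.74 -1.99] F [ 0.5 -0.8 -0.5] M [ 0.02 -0.02 -0.03] g 0.999
delta tool [-0.0028  0.0002 -0.0002]
```

Emit:
play_rows(hand=[-0.3,0,1,1,1], delta_pos=[[-0.002,0,0],[0,0,0],[0,0,0],[0,0,0],[0,0,0]], rotation=[[0,0,0],[0,0,0],[0,0,0],[0,0,0],[0,0,0]])

```text
t: 5.98
tool_pos: [0.5281, 0.1427, 0.1136]
ee_rot: [-2.355, 2.078, -0.003]
contact_force: [1.0, -1.3, 2.3]
grip_width: 0.505
```

Emit:
play_rows(hand=[1,1,1,1,1], delta_pos=[[0,0,0],[0,0,0],[0,0,0],[0,0,0],[0,0,0]], rotation=[[0,0,-4],[0,0,-4],[0,0,-4],[0,0,-4],[0,0,-4]])

```text
t: 6.4
tool_pos: [0.5284, 0.1427, 0.1136]
ee_rot: [-2.682, 1.633, -0.004]
contact_force: [1.7, -2.5, 2.5]
grip_width: 0.503
```

```bash
python3 chk.py .5276 .142
```

```text
t 6.4 p [0.5284 0.1427 0.1136] xang -62.7 zax [ 0.003 -0.    -1.   ] j [ 0.02  0.52 -0.44  1.93  0.32  0.75 -1.69] F [ 1.7 -2.5  2.5] M [-0.45 -0.16 -0.12] g 0.503
delta tool [0.1032 0.0392 0.0017]
guess px [326. 346.] r 55.4 mark mid [0.5387 0.1484] ang 24.8 len 0.0208 | circ px [325.5 332.5] world [0.5328 0.1449] r 56.29999923706055
```

Emit:
play_rows(hand=[1,1,1,1,1], delta_pos=[[0,0,0],[0,0,0],[0,0,0],[0,0,0],[0,0,0]], rotation=[[0,0,-4],[0,0,-4],[0,0,-4],[0,0,-3],[0,0,0]])

```text
t: 6.87
tool_pos: [0.5286, 0.1426, 0.1136]
ee_rot: [-2.871, 1.274, -0.005]
contact_force: [0.8, -3.2, 5.9]
grip_width: 0.506
```

```bash
python3 chk.py .5276 .142
```

```text
t 6.87 p [0.5286 0.1426 0.1136] xang -47.9 zax [ 0.003 -0.    -1.   ] j [ 0.07  0.53 -0.5   1.93  0.37  0.76 -1.47] F [ 0.8 -3.2  5.9] M [-0.73 -0.27  0.07] g 0.506
delta tool [0.0896 0.0643 0.0017]
guess px [325. 347.] r 52.9 mark mid [0.5371 0.151 ] ang 39.7 len 0.0209 | circ px [321.5 334.5] world [0.5307 0.1466] r 54.400001525878906
```

The middle cap followed: its mark went from 5° to 40° with the jar in place. This is the loose one, so I'll tighten the grip and lift.

Emit:
play_rows(hand=[1,1,1,1,1], delta_pos=[[0,0,0],[0,0,0],[0,0,-0.004],[0,0,-0.008],[0,0,-0.01]], rotation=[[0,0,0],[0,0,0],[0,0,0],[0,0,0],[0,0,0]], newtons=70)

```text
t: 7.33
tool_pos: [0.5263, 0.143, 0.1338]
ee_rot: [2.87, -1.274, -0.003]
contact_force: [2.4, -1.9, -7.2]
grip_width: 0.495
```

Emit:
play_rows(hand=[1,1,1,1,1], delta_pos=[[0,0,-0.012],[0,0,-0.014],[0,0,-0.016],[0,0,-0.02],[0,0,-0.02]], rotation=[[0,0,0],[0,0,0],[0,0,0],[0,0,0],[0,0,0]])

```text
t: 7.75
tool_pos: [0.5258, 0.1441, 0.2176]
ee_rot: [2.872, -1.272, -0.003]
contact_force: [-0.5, 0.5, -5.4]
grip_width: 0.497
```

Emit:
play_rows(hand=[1,1,1,1,1], delta_pos=[[0,0,-0.02],[0,0,-0.02],[0,0,-0.013],[0,0,-0.006],[0,0,0]], rotation=[[0,0,0],[0,0,0],[0,0,0],[0,0,0],[0,0,0]])

```text
t: 8.17
tool_pos: [0.5271, 0.1443, 0.2772]
ee_rot: [-2.871, 1.271, -0.003]
contact_force: [0.0, 0.4, -5.9]
grip_width: 0.494
```

```bash
python3 -c "
from h import *
go(.539,-.226,.274);w=get_image('wrist');save(w,'lift')"
```

```text
t 8.17 p [0.5271 0.1443 0.2772] xang -47.8 zax [ 0.002  0.001 -1.   ] j [ 0.16  0.33 -0.6   1.8   0.21  1.08 -1.34] F [ 0.   0.4 -5.9] M [ 0.01 -0.05  0.07] g 0.494
delta tool [0.2822 0.24   0.0029]
```

View pics/lift.png

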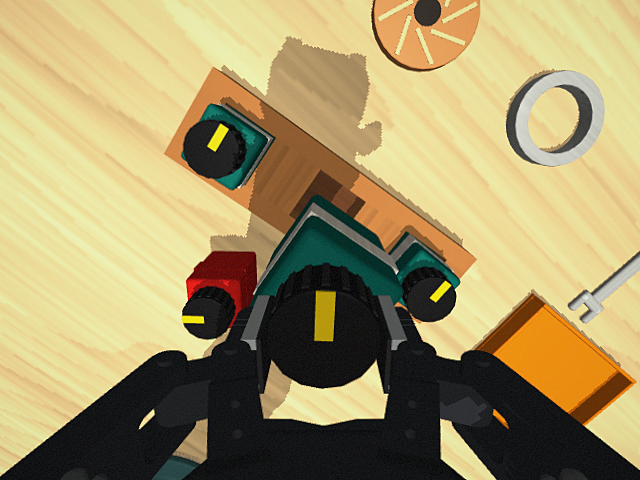

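The jar is lifted with a load of about 5.7 N, its cap still turned on the body. Carrying it to the tray.

Emit:
play_rows(hand=[1,1,1,1,1], delta_pos=[[0.0076,0.0065,0],[0.0152,0.013,0],[0.0228,0.0195,0],[0.0228,0.0195,0],[0.0228,0.0195,0]], rotation=[[0,0,0],[0,0,0],[0,0,0],[0,0,0],[0,0,0]])

```text
t: 8.63
tool_pos: [0.5294, 0.0214, 0.2738]
ee_rot: [2.871, -1.272, -0.004]
contact_force: [0.9, 0.3, -5.1]
grip_width: 0.491
```

Emit:
play_rows(hand=[1,1,1,1,1], delta_pos=[[0.0228,0.0195,0],[0.0228,0.0195,0],[0.0228,0.0195,0],[0.0228,0.0195,0],[0.0228,0.0195,0]], rotation=[[0,0,0],[0,0,0],[0,0,0],[0,0,0],[0,0,0]])

```text
t: 9.05
tool_pos: [0.5335, -0.1286, 0.2738]
ee_rot: [2.871, -1.273, -0.005]
contact_force: [0.8, -0.2, -5.9]
grip_width: 0.49
```

Emit:
play_rows(hand=[1,1,1,1,1], delta_pos=[[0.0228,0.0195,0],[0.0228,0.0195,0],[0.0152,0.013,0],[0.0114,0.0098,0],[0.0038,0.0033,0]], rotation=[[0,0,0],[0,0,0],[0,0,0],[0,0,0],[0,0,0]])

```text
t: 9.47
tool_pos: [0.5363, -0.23, 0.2737]
ee_rot: [2.868, -1.278, -0.004]
contact_force: [-0.7, -0.4, -5.3]
grip_width: 0.489
```

Emit:
play_rows(hand=[1,1,1,1,1], delta_pos=[[0,0,0],[0,0,0.01],[0,0,0.02],[0,0,0.02],[0,0,0.02]], rotation=[[0,0,0],[0,0,0],[0,0,0],[0,0,0],[0,0,0]])

```text
t: 9.88
tool_pos: [0.5379, -0.2239, 0.2041]
ee_rot: [-2.873, 1.267, 0.001]
contact_force: [-1.1, 0.2, -6.2]
grip_width: 0.496
```

```bash
python3 -c "
from h import *
go(.539,-.226,.111);w=get_image('top');save(w,'tray1',(330,180,530,360,3))"
```

```text
t 9.88 p [ 0.5379 -0.2239  0.2041] xang -47.6 zax [ 0.     0.001 -1.   ] j [ 0.66  0.44 -0.41  1.79  0.21  0.96 -0.67] F [-1.1  0.2 -6.2] M [ 0.04 -0.04  0.06] g 0.496
delta tool [0.0024 0.0007 0.0931]
```

View pics/tray1.png

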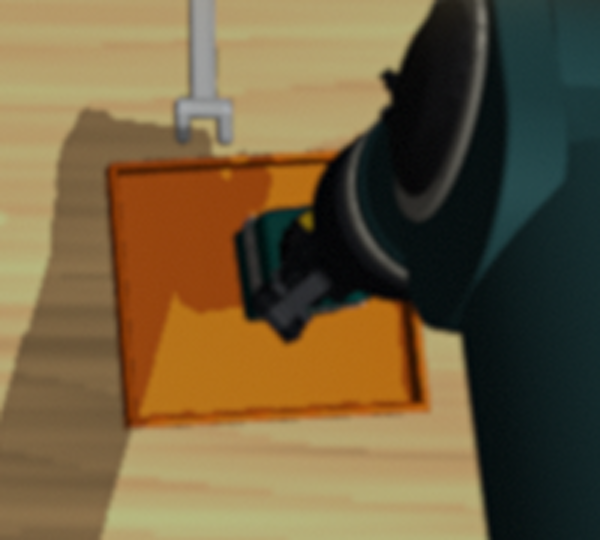

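The jar is over the middle of the tray, at crop (300,260). Lowering it.

Emit:
play_rows(hand=[1,1,1,1,1], delta_pos=[[0,0,0.02],[0,0,0.02],[0,0,0.02],[0,0,0.014],[0,0,0.007]], rotation=[[0,0,0],[0,0,0],[0,0,0],[0,0,0],[0,0,0]])

```text
t: 10.35
tool_pos: [0.5368, -0.2242, 0.1223]
ee_rot: [-2.873, 1.269, 0.006]
contact_force: [-0.4, 0.7, -5.8]
grip_width: 0.496
```

Emit:
play_rows(hand=[1,1,1,1], delta_pos=[[0,0,0.003],[0,0,0.002],[0,0,0.0015],[0,0,0.001]], rotation=[[0,0,0],[0,0,0],[0,0,0],[0,0,0]])

```text
t: 10.68
tool_pos: [0.5384, -0.2265, 0.1177]
ee_rot: [-2.872, 1.272, -0.003]
contact_force: [0.5, 0.5, -5.7]
grip_width: 0.492
```

Emit:
play_rows(hand=[1,1,1,1], delta_pos=[[0,0,0.001],[0,0,0.001],[0,0,0.001],[0,0,0.001]], rotation=[[0,0,0],[0,0,0],[0,0,0],[0,0,0]])

```text
t: 11.02
tool_pos: [0.5378, -0.2267, 0.113]
ee_rot: [2.872, -1.273, 0.001]
contact_force: [0.6, 0.2, -5.5]
grip_width: 0.493
```

Emit:
play_rows(hand=[1,1,1], delta_pos=[[0,0,0.001],[0,0,0.001],[0,0,0]], rotation=[[0,0,0],[0,0,0],[0,0,0]])

```text
t: 11.27
tool_pos: [0.5379, -0.2266, 0.111]
ee_rot: [2.872, -1.273, 0.001]
contact_force: [-0.9, -0.1, -3.8]
grip_width: 0.493
```

Emit:
play_rows(hand=[1,1,1], delta_pos=[[0,0,0.0005],[0,0,0.0005],[0,0,0]], rotation=[[0,0,0],[0,0,0],[0,0,0]])

```text
t: 11.52
tool_pos: [0.5382, -0.2269, 0.1107]
ee_rot: [2.872, -1.273, 0.002]
contact_force: [-0.8, -0.8, 4.9]
grip_width: 0.491
```

Emit:
play_rows(hand=[1,1,1], delta_pos=[[0,0,0.0005],[0,0,0.0005],[0,0,0]], rotation=[[0,0,0],[0,0,0],[0,0,0]])

```text
t: 11.77
tool_pos: [0.5383, -0.2272, 0.1106]
ee_rot: [2.871, -1.273, 0.003]
contact_force: [-3.4, -0.0, 10.9]
grip_width: 0.494
```

The jar is seated on the floor. Releasing and withdrawing upward, then back toward the base to clear the view.

Emit:
play_rows(hand=[0.2,0,-0.3,-1,-1], delta_pos=[[0,0,0],[0,0,0],[0,0,0],[0,0,0],[0,0,0]], rotation=[[0,0,0],[0,0,0],[0,0,0],[0,0,0],[0,0,0]], newtons=20)

```text
t: 12.18
tool_pos: [0.538, -0.2265, 0.1088]
ee_rot: [-2.872, 1.273, -0.001]
contact_force: [0.3, 0.5, -0.3]
grip_width: 0.903
```

Emit:
play_rows(hand=[-1,-1,-1,-1,-1], delta_pos=[[0,0,0],[0,0,-0.02],[0,0,-0.04],[0,0,-0.04],[0,0,-0.03]], rotation=[[0,0,0],[0,0,0],[0,0,0],[0,0,0],[0,0,0]])

```text
t: 12.6
tool_pos: [0.5385, -0.2264, 0.2415]
ee_rot: [-2.872, 1.272, -0.003]
contact_force: [1.9, -0.0, -0.1]
grip_width: 1.004
```

```bash
python3 -c "
from caps import *
go(.539,-.226,.111);w=get_image('wrist');save(w,'end');b=get_image('scene');save(b,'ends',(180,150,520,400,2))
caps(w,[(.5385,-.227)])"
```

```text
t 12.6 p [ 0.5385 -0.2264  0.2415] xang -47.8 zax [ 0.002 -0.    -1.   ] j [ 0.67  0.4  -0.42  1.75  0.19  1.03 -0.65] F [ 1.9 -0.  -0.1] M [ 0.01 -0.07 -0.04] g 1.004
delta tool [-0.0002 -0.0005  0.1305]
guess px [325. 243.] r 29.6 mark mid [ 0.5469 -0.219 ] ang 39.7 len 0.0207 | circ px [324.5 236.5] world [ 0.5417 -0.2236] r 31.399999618530273
```

View pics/end.png

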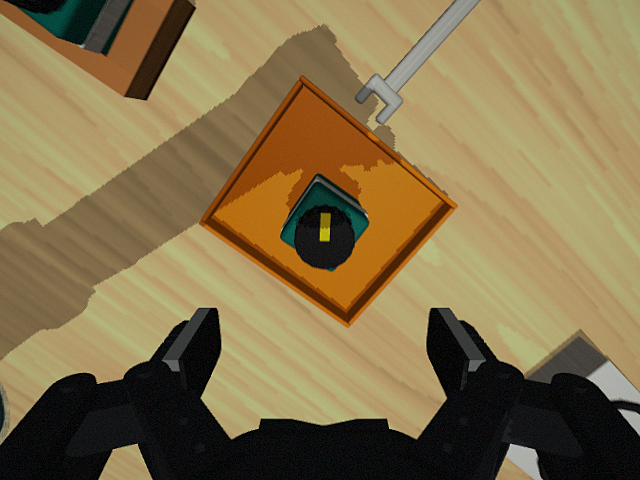

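View pics/ends.png

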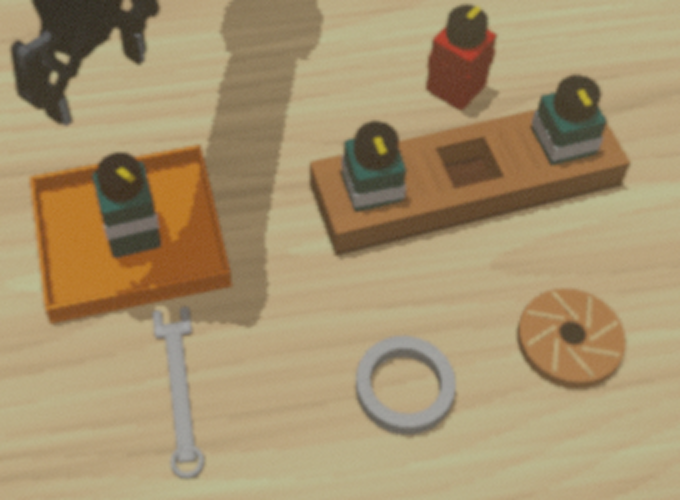

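The jar stands flat in the middle of the tray at (325,235), its body square to the tray and its mark about 33° off the body's side. Both other jars are in their pockets.

```bash
python3 -c "
from bench import *
print(finish_job())"
```

```text
the job is handed in; nothing more can be done
None
```

The loose cap was on the middle jar. That jar now stands upright in the middle of the orange tray with its cap turned, and I've handed the job in. It took about 12.6 s on the robot clock; the hand-in reports no verdict.

- **Right-hand jar (lower y):** with a 25 N grip the tool turned 35° and the mark stayed where it was, so this cap is tight.
- **Middle jar:** the mark went from about 5° to 40° while the jar stayed in its pocket. I lifted it by the cap, set it down in the tray with about 11 N on the wrist at most, and released it.
- **Left-hand jar:** I did not test it, because the loose one was already found.

**Last checks:**
- The mark reads 39.7° against a body about 7° from world x, so the cap is about 33° out of line; 12° was needed.
- The jar is within a few millimetres of my tray-centre estimate.
- The other two jars look upright in their pockets, and the disc, ring, wrench and red look-alike appear unmoved.
- The gripper is open and clear, about 13 cm above where it released the jar.

**Measurement that disagreed:** circle fits of the cap centres came out several millimetres off the estimate from the yellow marks, and 16 mm off along y for the left-hand jar. I used the marks, and both grasps closed on the cap at about 43 mm.

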